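# Unscrew the green jar lid

## Robot

A 6-joint arm with a two-finger parallel gripper is mounted at the origin on a cart in front of the work surface, level with it; the furniture and walls round the work are solid. World frame = base frame: x ahead of the robot, y to its left, z up, the work surface at z = 0. Lengths are in m, angles in rad, forces in N, time in s.
With the tool pointing down it reaches from about 0.375 to 0.75 m from the base axis. Payload 9 kg.
Tool frame: the origin (TCP) lies on the centre line of the jaws, within the pads' length; the fingertips stand 25 mm ahead of it and the grasp point (between the pads) lies 6 mm ahead of it; z points along the fingers, y is the line along which they close (so a half turn about z gives the same grasp; the last joint's range is limited). The gripper opens to 85 mm and grips with 20 to 120 N. Pads are 22 mm wide; open, the fingers measure 114 mm over their backs; the gripper's body (76 mm by 85 mm) begins 54 mm behind the grasp point. The pads swing forward as they close: fully open they stand 13 mm farther back than shut.
Start: joints at [0.987, 0.104, 0.097, 1.564, 0, 1.353], TCP at [0.215, 0.56, 0.256] pointing down, gripper open.
Joint ranges: [-2.99, 2.99], [-0.84, 1.86], [-1.1, 1.16], [-1.84, 2.11], [-1.51, 1.56], [-3.14, 3.14]. Speed limits (rad/s): [2.22, 2.22, 2.57, 3.14, 3.14, 3.14].

## Interface

Orientations are given as [roll, pitch, yaw] about the fixed x, y, z axes, in that order (R = Rz(yaw) Ry(pitch) Rx(roll)).
In Python, from bench import bot gives the robot as it stands. The module is installed in compiled form; this text tells all that it offers.
- The arm moves only by the shell command python3 -m crank 'ROWS' [OPENING]. ROWS is JSON, a list of rows, each a list of 2 entries, a list of its own where there are three numbers: the shift along the world's x, y, z as a fraction of full scale, then the turn about the world's z as a fraction of full scale. A call has 1 to 12 rows; each row is the pose to reach, as a shift and turn from the pose commanded when the call began; what a row does not reach only later rows make up. Full scale, the value 1, is 0.2 m for a shift and pi/2 rad for a turn. A row lasts 1/10 s, in which the tool goes at most 50 mm and 8.59 degrees, less where a joint would pass 70% of its speed; a pose out of reach is approached as far as the arm can. A call with a number of a shift or a turn outside -1 to 1 is refused whole. A call with a gripper value outside its range is refused whole. OPENING is the closure, from -1 (fully open) to 1 (shut), set as the call begins (- or left out, the last holds). The fingers move at their own pace and stop on an object; the grip force is fixed at half the most. Time passes only in rows, so rows that repeat a pose let the fingers close. It gives the time, the measured TCP pose, the force, the opening and the grip force at its end, in the units of the state.
- bot.sense(): the state, without advancing time (a new reading comes with each control period).
- bot.grab_frame(name): name is "scene" or "top" or "wrist"; returns a dict with "img" (480x640x3 uint8, blue, green, red), "fx", "fy", "cx", "cy" (pixels), "D" ([k1, k2, p1, p2, k3] as OpenCV has them; the pictures are not rectified), "T" (4x4, takes a point from camera to world coordinates). Camera axes: x right, y up, looking along -z (the intrinsics and any distortion apply to the point x, -y, -z); pixel columns grow to the right and rows downward; lengths in m; the calibration is good to about 2 mm. A picture is of the moment at which its call begins. There is no depth.
- bot.finish_job(): hands the job in; it is judged then, once.
The state is a dict: "time": time; "q": joint angles; "joint_vel": joint speeds; "tau": joint torques, N m; "position": TCP position; "tcp_rot": TCP orientation; "ft_force": force on the tool from outside, world axes, zero at the start; "moment": the same for the moment, N m; "finger_gap": opening from 0.0 (shut) to 1.0 (fully open); "grasp_force": force on a finger pad.
Only numpy, scipy, OpenCV 4.12 (cv2) and the standard library are available. Lean on these libraries where they do the work, as an engineer would, in place of code of your own. Each camera call takes 0.05 s, during which the arm holds its last target. There are 200 camera calls.

## Task

Open the white jar with the green lid so that it can be refilled: hold the green lid by its rim, unscrew it about a quarter turn anticlockwise seen from above until the thread lets go, lift it straight off and set it down right side up in the middle of the empty round wooden coaster, without dropping it. The jar stays standing where it is; leave the jar with the orange lid alone.

Things in the scene. Friction and masses are not known exactly. Their poses are not given: they have to be found in the camera images.
- green_lid: round ribbed green lid on the green jar, 62 mm across, 33 high, 60 g. Origin: centre of its lower edge (46 mm above the counter at the start); z up. Grip it across at any yaw, 20 to 24 mm above the lower edge. Two lugs inside, at +x and -x, lock under the jar's threads: 40 to 60 degrees anticlockwise (about +z) frees it, a stop comes 70 degrees later. It turns easily, without rising.
- green_jar: squat white stoneware jar under the green lid, loose, 1.2 kg, 86 mm across; shoulder 29 to 41 mm high, neck 45 mm across, rim at 73 mm (79 with lid). Origin: centre of its underside, z up. Thread gaps at its +x and -x: the lid is free when its x axis is within 35 degrees of the jar's, either way round, then lifts straight off (27 mm to clear the rim); pulled before, it lifts the jar.
- orange_jar: a like white jar closed with an orange lid, 86 mm across, 79 mm high with the lid, loose; to be left alone. Origin: centre of its underside. The two jars stand side by side, either one on the left.
- coaster: the empty round wooden coaster, 104 mm across, 11 mm thick, fixed to the counter, nearer the robot than the jars. Origin: centre of its underside. (Another coaster, farther back, carries a dessert cup.)
Not all that is in view belongs to the job. Leave any pink or purple look-alike of the green_lid alone.

How it is judged:
On the way, in this order (a step that is already met when the one before it is completed fails the run):
1. the green lid is unscrewed: turned until free, still on its jar (angle between the x axis of green_lid and the x axis of green_jar, either way round below 0.66 rad and z of green_lid in the frame of green_jar below 0.066 m and horizontal distance between green_lid and green_jar below 0.015 m), for 0.05 s.
2. the green lid is lifted clear of the jar's mouth, the jar left standing (z of green_lid in the frame of green_jar above 0.076 m and angle between green_jar's own z axis and vertical below 0.2 rad), for 0.05 s.
At the end, for the whole second after the job is handed in: The green lid lies at rest flat and right side up on the empty coaster, its centre within 20 mm of the coaster's centre and within 6 degrees of level; the green jar stands upright (within 6 degrees) and at rest, within 50 mm of where it stood (horizontal distance between green_lid and coaster below 0.02 m and z of green_lid in the frame of coaster between 0.007 and 0.016 m and angle between each of green_lid, green_jar's own z axis and vertical below 0.1 rad and linear speed of each of green_lid, green_jar below 0.02 m/s and distance of green_jar from where it was at the start of the episode below 0.05 m); the robot touches nothing.
It fails at once if the green jar is lifted off the counter or tipped (height (world z) of green_jar above 0.02 m or angle between green_jar's own z axis and vertical above 0.35 rad).
It fails at once if the orange-lidded jar is disturbed (moved more than 20 mm) (distance of orange_jar from where it was at the start of the episode above 0.02 m).
It fails at once if the green lid is dropped (falls free faster than 0.6 m/s) (linear speed of green_lid above 0.6 m/s and contact force between the fingers and green_lid below 0.1 N).
It also fails if it takes over 40 s, if anything falls off the work surface, if the arm or the gripper's body presses on something with over 40 N, if the wrist force passes 120 N, or if a joint passes its speed limit or range.

## Working session

There is one attempt and no reset: what is moved stays moved. The work goes in short steps, Python scripts to look and compute and a shell command to move; the robot and the scene stay as the last step left them, time stands still between calls to the robot, and variables do not carry over. Pictures are saved under pics/ and viewed, at most 10 in all, crops included, and the job is handed in when it is done.

```bash
mkdir -p pics; cat > h.py <<'E'
import numpy as np, cv2
from bench import bot
def K(f): return np.array([[f['fx'],0,f['cx']],[0,f['fy'],f['cy']],[0,0,1]])
def ray(f,uv,z):
    p=cv2.undistortPoints(np.array(uv,float).reshape(-1,1,2),K(f),np.array(f['D'],float)).reshape(-1,2)
    T=np.array(f['T']); d=np.c_[p[:,0],-p[:,1],-np.ones(len(p))]@T[:3,:3].T
    o=T[:3,3]; return o+d*((z-o[2])/d[:,2])[:,None]
def blobs(f,lo,hi,amin=150):
    m=cv2.inRange(cv2.cvtColor(f['img'],cv2.COLOR_BGR2HSV),np.array(lo),np.array(hi))
    m=cv2.morphologyEx(m,cv2.MORPH_CLOSE,np.ones((5,5)))
    cs,_=cv2.findContours(m,cv2.RETR_EXTERNAL,cv2.CHAIN_APPROX_NONE)
    return sorted([c for c in cs if cv2.contourArea(c)>amin],key=cv2.contourArea,reverse=True)
E
python3 - <<'E'
from h import *
s=bot.sense(); print(s)
a=bot.grab_frame("scene"); b=bot.grab_frame("top"); c=bot.grab_frame("wrist")
for n,f in zip("abc",(a,b,c)): print(f['fx'],f['cx'],f['cy'],f['D'],np.round(f['T'],3).tolist()); cv2.imwrite(f'pics/{n}.png',f['img'])
E
```

```text
{'time': 0.0, 'q': array([9.87288061e-01, 1.04660109e-01, 9.64696589e-02, 1.56392534e+00,
       3.40829250e-06, 1.35311436e+00]), 'joint_vel': array([ 0.00037168,  0.00109776, -0.00254379,  0.00030436,  0.0016359 ,
        0.00094505]), 'tau': array([-3.54974090e-04, -5.56933129e+01,  5.03646898e+01,  1.72353600e-02,
       -2.60018451e-04,  7.17955231e-06]), 'position': array([0.21443862, 0.56004104, 0.25554548]), 'tcp_rot': array([-3.14030507e+00, -2.88287452e-04,  2.77576617e+00]), 'ft_force': array([-1.58322066, -0.13917116,  0.08245789]), 'moment': array([-0.0425457 , -0.00433488,  0.01706309]), 'grasp_force': 0.0, 'finger_gap': 1.000320369970149}
495.0604918658807 325.46866290985156 236.95666940592278 [-0.10981084  0.          0.          0.          0.        ] [[0.873, 0.355, -0.334, 0.217], [-0.487, 0.619, -0.616, -0.463], [-0.012, 0.701, 0.714, 0.752], [0.0, 0.0, 0.0, 1.0]]
450.26802282769916 325.90062744686554 237.45533891530283 [-0.10883433  0.          0.          0.          0.        ] [[-0.027, 0.982, -0.187, 0.36], [-1.0, -0.028, 0.0, 0.123], [-0.005, 0.187, 0.982, 0.994], [0.0, 0.0, 0.0, 1.0]]
367.3023782465965 317.8535175133632 234.79131782390783 [-0.07634836  0.          0.          0.          0.        ] [[0.357, -0.899, -0.254, 0.151], [0.934, 0.343, 0.098, 0.584], [-0.001, -0.273, 0.962, 0.373], [0.0, 0.0, 0.0, 1.0]]
```

View pics/a.png

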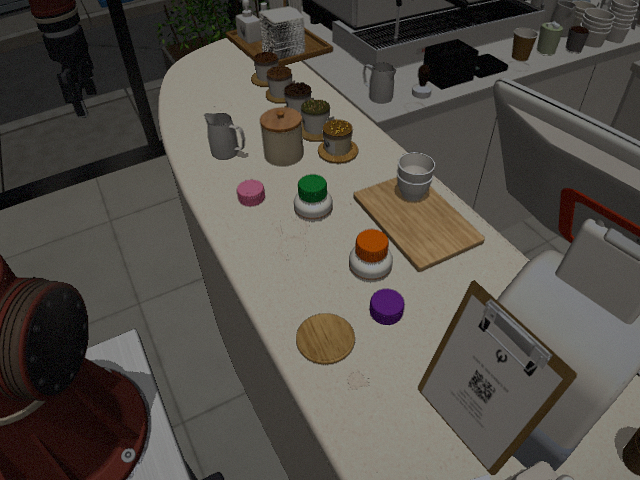

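View pics/b.png

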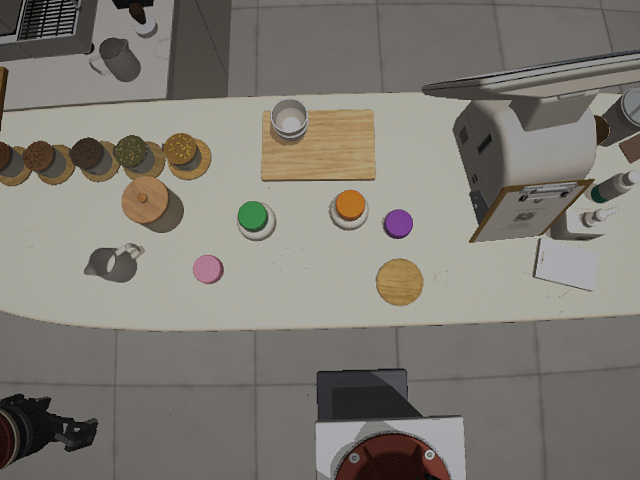

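The scene view shows the green lid at (313,188), the orange at (371,245) and the empty coaster at (325,338). In the top view they are at (253,216), (350,205) and (400,282). Pink and purple decoys are also there.

```bash
python3 - <<'E'
from h import *
for n in ("top","scene"):
    f=bot.grab_frame(n)
    for nm,lo,hi,z in (("green",(50,120,40),(85,255,255),.079),("orange",(5,200,120),(14,255,255),.079),("wood",(10,70,60),(25,190,255),.011)):
        for c in blobs(f,lo,hi,400)[:6]:
            P=ray(f,c.reshape(-1,2),z)[:,:2].astype(np.float32)
            (x,y),r=cv2.minEnclosingCircle(P); m=cv2.moments(c)
            print(n,nm,round(m['m10']/m['m00']),round(m['m01']/m['m00']),np.round([x,y,r],4), 'min x..', P.min(0),P.max(0))
s=bot.sense();print(s['time'],s['q'][[0,5]],s['tcp_rot'][2])
E
```

```text
top green 252 215 [0.5866 0.2771 0.0299] min x.. [0.5584608  0.24733561] [0.61494464 0.3064726 ]
top wood 120 168 [0.775  0.6615 0.2768] min x.. [0.5804108  0.38762888] [0.81443393 0.9353258 ]
top wood 322 148 [0.7687 0.1367 0.1539] min x.. [0.6777957  0.00356035] [0.85709816 0.2681431 ]
top wood 399 282 [ 0.4444 -0.0347  0.0515] min x.. [ 0.393303   -0.08522949] [0.49458095 0.01645826]
top wood 526 202 [ 0.5991 -0.3574  0.1759] min x.. [ 0.5275104 -0.5180459] [ 0.6709139  -0.19673182]
scene green 312 188 [0.5776 0.2606 0.044 ] min x.. [0.5423738  0.21711986] [0.6141919 0.3027399]
scene orange 372 240 [0.604  0.0675 0.0294] min x.. [0.5755513  0.03843636] [0.6328556 0.0955427]
scene wood 419 224 [0.762  0.1334 0.1551] min x.. [ 0.6305488  -0.00098547] [0.85693485 0.27117696]
scene wood 301 135 [0.7425 0.6558 0.2738] min x.. [0.56842744 0.3826629 ] [0.8314213 0.9289966]
scene wood 325 338 [ 0.4425 -0.0384  0.053 ] min x.. [ 0.3902102  -0.09030955] [0.49385977 0.01436952]
scene wood 311 44 [0.9262 1.0666 0.1419] min x.. [0.8246825 0.9355737] [1.0364904 1.1674664]
0.25 [0.98732007 1.35310565] 2.7758070471163125
```

```bash
python3 -m crank '[[[0.2,-0.15,0],0],[[0.4,-0.3,0],0],[[0.6,-0.45,0],0],[[0.8,-0.6,0],0],[[0.93,-0.71,0],0],[[0.93,-0.71,0],0]]' -1 && python3 -m crank '[[[0.2,-0.15,0],0],[[0.4,-0.3,0],0],[[0.6,-0.45,0],0],[[0.8,-0.6,0],0],[[0.93,-0.71,0],0],[[0.93,-0.71,-0.2],0],[[0.93,-0.71,-0.4],0],[[0.93,-0.71,-0.4],0],[[0.93,-0.71,-0.4],0],[[0.93,-0.71,-0.4],0]]'
python3 - <<'E'
from h import *
for n in ("wrist","top"):
    f=bot.grab_frame(n)
    if n=="wrist": cv2.imwrite('pics/w1.png',f['img'])
    for c in blobs(f,(50,120,40),(85,255,255),400)[:3]:
        P=ray(f,c.reshape(-1,2),.079)[:,:2].astype(np.float32)
        print(n,cv2.minEnclosingCircle(P),P.min(0),P.max(0),f['T'][:3,3])
E
```

```text
time: 0.85
position: [0.4037, 0.4156, 0.256]
tcp_rot: [-3.141, 0.001, 2.771]
ft_force: [-0.9, 0.6, 0.1]
finger_gap: 0.998
grasp_force: 0.0
time: 1.85
position: [0.5874, 0.2771, 0.1793]
tcp_rot: [3.14, 0.003, 2.777]
ft_force: [-0.1, 0.0, 1.9]
finger_gap: 0.999
grasp_force: 0.0
wrist ((0.5856091976165771, 0.2794574499130249), 0.03170440346002579) [0.5543041  0.24949202] [0.6171117 0.3097198] [0.52324286 0.30108244 0.29677861]
```

View pics/w1.png

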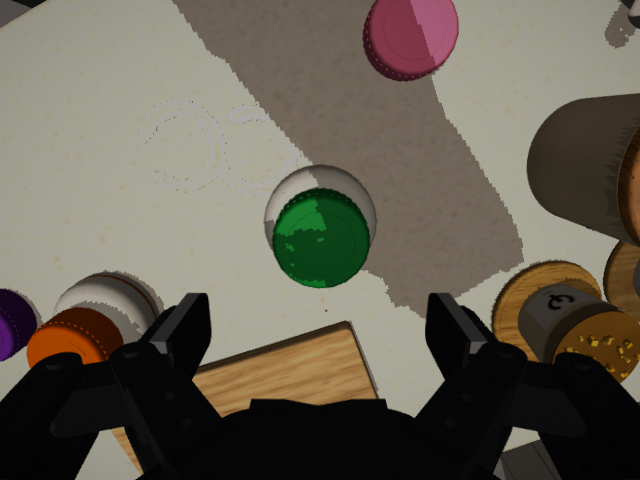

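The wrist view shows the green lid at (321,238), centred between the jaws at columns 210 and 427. I'll descend onto it.

```bash
python3 -m crank '[[[0,0.005,-0.12],0],[[0,0.005,-0.25],0],[[0,0.005,-0.37],0],[[0,0.005,-0.45],0],[[0,0.005,-0.5],0],[[0,0.005,-0.53],0],[[0,0.005,-0.53],0],[[0,0.005,-0.53],0]]' -1 && python3 -m crank '[[[0,0,0],0],[[0,0,0],0],[[0,0,0],0],[[0,0,0],0],[[0,0,0],0],[[0,0,0],0],[[0,0,0],0],[[0,0,0],0]]' 1
python3 - <<'E'
from h import *
cv2.imwrite('pics/w2.png',bot.grab_frame("wrist")['img']); f=bot.grab_frame("scene"); cv2.imwrite('pics/s2.png',cv2.resize(f['img'][120:260,230:400],None,fx=4,fy=4))
E
```

```text
time: 2.75
position: [0.5872, 0.2775, 0.0715]
tcp_rot: [3.141, 0.001, 2.776]
ft_force: [1.0, -0.1, 0.4]
finger_gap: 1.0
grasp_force: 0.0
time: 3.55
position: [0.5875, 0.2778, 0.0718]
tcp_rot: [3.14, 0.002, 2.776]
ft_force: [-0.3, 0.6, 6.4]
finger_gap: 0.712
grasp_force: 65.0
```

View pics/s2.png

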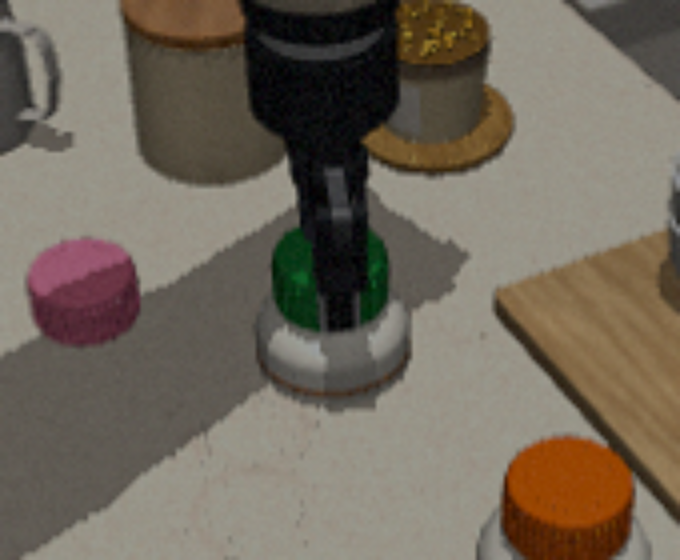

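The view shows the fingers on the lid's rim with the tips just above the shoulder, and the gap agrees with 62 mm. Next I'll turn the lid anticlockwise.

```bash
python3 -m crank '[[[0,0,0],0.05],[[0,0,0],0.1],[[0,0,0],0.15],[[0,0,0],0.2],[[0,0,0],0.25],[[0,0,0],0.3],[[0,0,0],0.35],[[0,0,0],0.4],[[0,0,0],0.45],[[0,0,0],0.5],[[0,0,0],0.5]]' && python3 -m crank '[[[0,0,0],0.05],[[0,0,0],0.1],[[0,0,0],0.15],[[0,0,0],0.2],[[0,0,0],0.25],[[0,0,0],0.3],[[0,0,0],0.35],[[0,0,0],0.4],[[0,0,0],0.44],[[0,0,0],0.44],[[0,0,0],0.44]]'
python3 - <<'E'
from h import *
s=bot.sense(); print(s['moment'],s['q'])
cv2.imwrite('pics/w3.png',bot.grab_frame("wrist")['img'])
E
```

```text
time: 4.75
position: [0.5877, 0.2782, 0.0718]
tcp_rot: [3.141, 0.003, -2.72]
ft_force: [1.1, 4.6, 7.7]
finger_gap: 0.708
grasp_force: 65.1
time: 5.85
position: [0.5875, 0.2782, 0.0719]
tcp_rot: [-3.14, 0.003, -2.032]
ft_force: [1.0, 3.8, 6.7]
finger_gap: 0.714
grasp_force: 65.1
[ 8.88351101e-01  1.46908760e-01 -5.06875433e-06] [ 0.24102696  0.29782966 -0.02167572  1.24865319  0.00134152 -0.8688796 ]
```

View pics/w3.png

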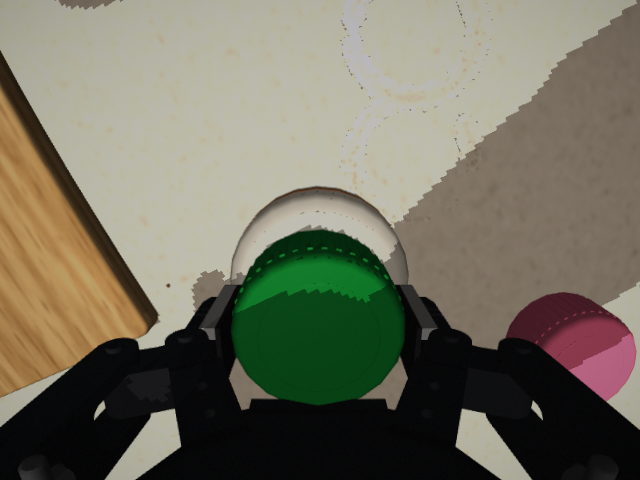

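The wrist view shows the lid gripped at (318,320) and the jar still beneath it. I'll test-lift 12 mm and watch the force: a hooked jar would add about 12 N.

```bash
python3 -m crank '[[[0,0,0.01],0],[[0,0,0.02],0],[[0,0,0.03],0],[[0,0,0.04],0],[[0,0,0.05],0],[[0,0,0.06],0],[[0,0,0.06],0],[[0,0,0.06],0]]'
python3 - <<'E'
from h import *
f=bot.grab_frame("scene"); cv2.imwrite('pics/s4.png',cv2.resize(f['img'][120:260,230:400],None,fx=4,fy=4))
E
```

```text
time: 6.7
position: [0.5866, 0.2775, 0.0823]
tcp_rot: [3.141, 0.0, -2.031]
ft_force: [0.9, 5.9, -2.9]
finger_gap: 0.714
grasp_force: 65.6
```

View pics/s4.png

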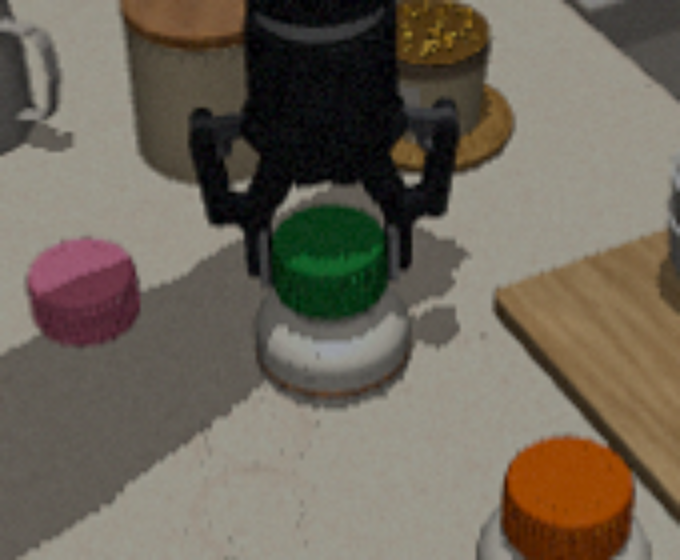

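The jar stayed put and the lid rose, so it is free. I'll lift it fully.

```bash
python3 -m crank '[[[0,0,0.03],0],[[0,0,0.07],0],[[0,0,0.11],0],[[0,0,0.15],0],[[0,0,0.2],0],[[0,0,0.26],0],[[0,0,0.33],0],[[0,0,0.4],0],[[0,0,0.4],0],[[0,0,0.4],0]]' && python3 -m crank '[[[-0.05,-0.1,0],0],[[-0.12,-0.26,0],0],[[-0.2,-0.43,0],0],[[-0.28,-0.6,0],0],[[-0.34,-0.74,0],0],[[-0.36,-0.785,0],0],[[-0.36,-0.785,0],0]]' && python3 -m crank '[[[-0.05,-0.1,0],0],[[-0.12,-0.26,0],0],[[-0.2,-0.43,0],0],[[-0.28,-0.6,0],0],[[-0.34,-0.74,0],0],[[-0.36,-0.785,0],0],[[-0.36,-0.785,0],0],[[-0.36,-0.785,0],0],[[-0.36,-0.785,0],0]]'
python3 - <<'E'
from h import *
f=bot.grab_frame("wrist"); cv2.imwrite('pics/w5.png',f['img'])
f=bot.grab_frame("scene"); cv2.imwrite('pics/s5.png',f['img'])
E
```

```text
time: 7.75
position: [0.5869, 0.2774, 0.1627]
tcp_rot: [-3.141, 0.0, -2.031]
ft_force: [0.5, -0.7, -0.7]
finger_gap: 0.708
grasp_force: 65.9
time: 8.45
position: [0.5142, 0.1195, 0.1619]
tcp_rot: [3.141, -0.0, -2.033]
ft_force: [0.4, 0.0, -0.6]
finger_gap: 0.714
grasp_force: 65.9
time: 9.35
position: [0.4431, -0.0356, 0.1622]
tcp_rot: [3.141, 0.0, -2.029]
ft_force: [-1.1, 1.0, -0.7]
finger_gap: 0.711
grasp_force: 65.9
```

View pics/s5.png

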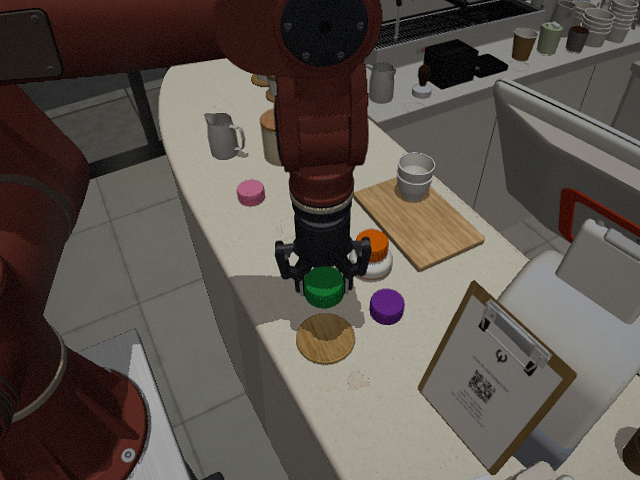

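View pics/w5.png

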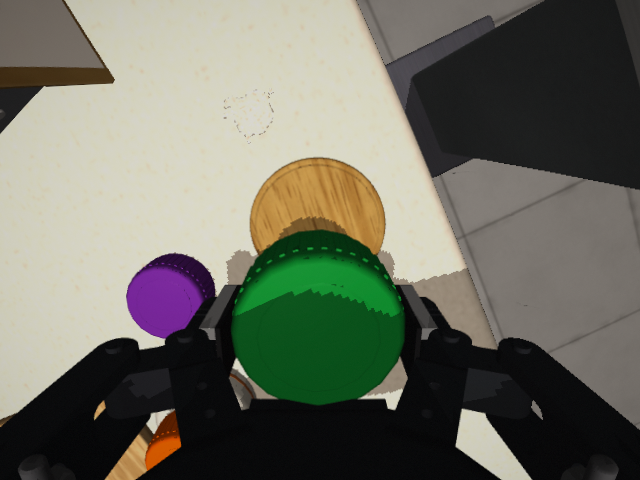

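The lid hangs level in the jaws at (324,287) in the scene view, over the coaster. I'll lower it and watch for contact.

```bash
python3 -m crank '[[[0,0,-0.08],0],[[0,0,-0.2],0],[[0,0,-0.32],0],[[0,0,-0.43],0],[[0,0,-0.51],0],[[0,0,-0.57],0],[[0,0,-0.6],0],[[0,0,-0.61],0],[[0,0,-0.615],0],[[0,0,-0.615],0],[[0,0,-0.615],0]]'
```

```text
time: 10.55
position: [0.4431, -0.0369, 0.04]
tcp_rot: [-3.141, 0.0, -2.031]
ft_force: [-0.3, 0.0, -0.7]
finger_gap: 0.711
grasp_force: 65.9
```

```bash
python3 -m crank '[[[0,0,-0.005],0],[[0,0,-0.01],0],[[0,0,-0.015],0],[[0,0,-0.015],0],[[0,0,-0.015],0]]'; python3 -m crank '[[[0,0,-0.003],0],[[0,0,-0.005],0],[[0,0,-0.005],0],[[0,0,-0.005],0]]'
```

```text
time: 11.05
position: [0.4426, -0.0367, 0.0363]
tcp_rot: [3.141, 0.0, -2.031]
ft_force: [0.3, 0.2, -0.4]
finger_gap: 0.712
grasp_force: 65.9
time: 11.45
position: [0.4427, -0.0367, 0.0362]
tcp_rot: [3.142, -0.0, -2.031]
ft_force: [-3.9, 0.4, 9.6]
finger_gap: 0.708
grasp_force: 67.0
```

There is contact at 10 N. I'll release and retreat.

```bash
python3 -m crank '[[[0,0,0],0],[[0,0,0],0],[[0,0,0],0],[[0,0,0],0],[[0,0,0],0],[[0,0,0],0],[[0,0,0],0],[[0,0,0],0]]' -1 && python3 -m crank '[[[0,0,0.05],0],[[0,0,0.1],0],[[0,0,0.2],0],[[0,0,0.35],0],[[0,0,0.55],0],[[0,0,0.75],0],[[0,0,0.9],0],[[0,0,0.9],0],[[0,0,0.9],0],[[0,0,0.9],0]]'
python3 - <<'E'
from h import *
for n in("top","wrist","scene"):
    f=bot.grab_frame(n)
    if n=="scene": cv2.imwrite('pics/s6.png',f['img'])
    for c in blobs(f,(50,120,40),(85,255,255),300)[:2]:
        P=ray(f,c.reshape(-1,2),.044)[:,:2].astype(np.float32)
        print(n,cv2.minEnclosingCircle(P))
    for c in blobs(f,(10,70,60),(25,190,255),1000)[:4]:
        P=ray(f,c.reshape(-1,2),.011)[:,:2].astype(np.float32)
        print(n,'wood',cv2.minEnclosingCircle(P))
E
```

```text
time: 12.25
position: [0.4426, -0.0367, 0.0353]
tcp_rot: [3.142, 0.0, -2.031]
ft_force: [0.4, -0.5, 0.2]
finger_gap: 1.0
grasp_force: 0.0
time: 13.25
position: [0.4423, -0.0365, 0.2148]
tcp_rot: [3.141, -0.0, -2.031]
ft_force: [-0.5, 0.6, -0.1]
finger_gap: 1.0
grasp_force: 0.0
top ((0.44272658228874207, -0.03410923853516579), 0.03121945820748806)
top wood ((0.775023341178894, 0.6614773273468018), 0.2767697870731354)
top wood ((0.7687535285949707, 0.13673856854438782), 0.15385842323303223)
wrist ((0.4424510598182678, -0.04023437574505806), 0.031582061201334)
wrist wood ((0.4444345235824585, -0.03563276678323746), 0.05181039869785309)
wrist wood ((0.8047139048576355, 0.10951142013072968), 0.0608476847410202)
scene ((0.437518835067749, -0.048659853637218475), 0.03860529512166977)
scene wood ((0.7618609666824341, 0.1332969069480896), 0.15507036447525024)
scene wood ((0.6483705639839172, -0.21826228499412537), 0.18457357585430145)
scene wood ((0.4425714313983917, -0.038339000195264816), 0.05316012725234032)
```

View pics/s6.png

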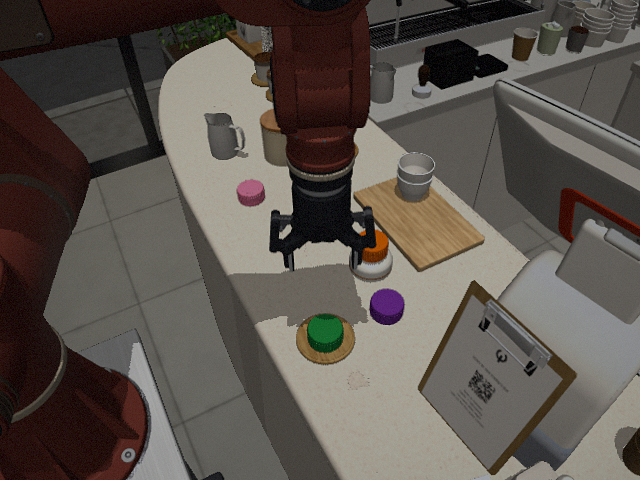

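The lid lies flat at the centre of the coaster, at (325,333) in the scene view and within about 3 mm. The gripper is clear, so I'm handing in.

```bash
python3 -c "
from bench import bot
print(bot.finish_job())"
```

```text
the job is handed in; nothing more can be done
None
```

I unscrewed the green lid, lifted it off and set it right side up on the empty coaster, about 3–5 mm from its centre by the cameras. The jar had not moved when I checked it during the lift, I never went near the orange-lidded jar, and the job is handed in; no verdict came back.

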